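# Pin shut the needle stage on a culture slide carrier

### The arm

A 7-joint arm with a two-finger parallel gripper is mounted at the origin on the work surface. World frame = base frame: x ahead of the robot, y to its left, z up, the work surface at z = 0. Lengths are in mm, angles in rad, forces in N, time in s.
With the tool pointing down it reaches from about 350 to 900 mm from the base axis. Payload 19.9 kg.
Tool frame: the origin (TCP) lies where the fingers leave the gripper's body, on its centre line; the fingertips stand 73 mm ahead of it and the grasp point (between the pads) lies 54 mm ahead of it (manip.pinch_z is the z of the grasp point in the tool frame, in mm); z points along the fingers, y is the line along which they close (so a half turn about z gives the same grasp; the last joint's range is limited). The gripper opens to 85 mm and grips with 20 to 120 N. Pads are 22 mm wide; open, the fingers measure 114 mm over their backs; the gripper's body (76 mm by 85 mm) begins 54 mm behind the grasp point. The pads swing forward as they close: fully open they stand 13 mm farther back than shut.
Start: joints at [-1.308, 0.417, -0.01, 1.614, 0.005, 1.111, -0.053], TCP at [187.552, 596.182, 303.86] pointing down, gripper open.
Joint ranges: [-2.81, 2.81], [-0.39, 2.02], [-1.27, 1.25], [0.06, 2.57], [-1.19, 4.33], [0.19, 2], [-2.82, 2.82]. Speed limits (rad/s): [1.89, 1.89, 2.39, 2.39, 3.01, 3.01, 3.01].

### API

Orientations are given as a unit quaternion [w, x, y, z].
In Python, from bench import manip, camera, job, nets gives the robot as it stands.
- The arm moves only by the tool jog_arm, never from a script. Its argument "plan" is a list of rows, each an object of numbers: "x", "y", "z": the shift along the tool's x, y, z in m; "ax", "ay", "az": the turn, a rotation vector about the tool's x, y, z in degrees; "grip": the finger opening in m, from 0 to 0.0854. In form: [{"x": .., "y": .., "z": .., "ax": .., "ay": .., "az": .., "grip": ..}, ...]. A call has 1 to 12 rows; each row is the pose to reach, as a shift and turn from the pose commanded when the call began, along the tool's axes at that moment; what a row does not reach only later rows make up. A row lasts 1/8 s, in which the tool goes at most 62.5 mm and 10.7 degrees, less where a joint would pass 70% of its speed; a pose out of reach is approached as far as the arm can. A call with a gripper value outside its range is refused whole. The fingers move at their own pace and stop on an object; the grip force is fixed at half the most. Time passes only in rows, so rows that repeat a pose let the fingers close. It gives the time, the measured TCP pose, the force, the opening and the grip force at its end, in the units of the state.
- manip.get_state(): the state, without advancing time (a new reading comes with each control period).
- camera(name): name is "side" or "top" or "wrist"; returns a dict with "pixels" (420x560x3 uint8, blue, green, red), "K" (3x3 intrinsics, pixels), "rvec" (rotation vector, rad) and "tvec" (3), from world to camera coordinates, as OpenCV has them. Camera axes: x right, y down, z forward; pixel columns grow to the right and rows downward; lengths in mm; the calibration is good to about 2 mm. The wrist camera is an equidistant fisheye: a pixel r from the principal point sees the ray r / f radians off the axis. A picture is of the moment at which its call begins. There is no depth.
- job.hand_in(): hands the job in; it is judged then, once.
Trained networks look in the newest picture that a camera, given by its name, has taken for a name from the list of things; names that differ only in an ending like _2 or _b are one class to them, and where a whole thing is asked for, a point or a joint stands for the part that bears it (a point fixed in the world has none). Each returns a list of dicts, best first, with "confidence" (0 to 1); they miss things now and then, are a little off and sometimes report something else, mostly with a low value. They report only what shows in the picture. A call takes as long as a camera call. They do not tell look-alikes from the thing itself.
- nets.look_for(camera, target): "at" ([row, column] in pixels, amid what is visible of it).
The state is a dict: "clock": time; "joints": joint angles; "qd": joint speeds; "tau": joint torques, N m; "eef_pos": TCP position; "orientation": TCP orientation; "ft_force": force on the tool from outside, world axes, zero at the start; "wrist_torque": the same for the moment, N m; "grip_width": finger opening in mm; "gripper_force": force on a finger pad.
Only numpy, scipy, OpenCV 4.12 (cv2) and the standard library are available. Lean on these libraries where they do the work, as an engineer would, in place of code of your own. Each camera call takes 0.05 s, during which the arm holds its last target. There are 200 camera calls.

### The job

On the needle stage, slide the white slide carrier along its channel until the black dot on it lies straight under the needle tip; then swing the hinged gate fully shut, take the pin with the large round knob from the pin rack and push it all the way down through the hole in the gate into the block below. Then let go of the pin, pinch the free end of the gate and the block together between the fingers, and finish still squeezing them shut, holding on without letting go. Do not knock the needle, and leave the other things on the bench where they are.

Things in the scene. Friction and masses are not known exactly. Their poses are not given: they have to be found in the camera images.
- stand: Needle stage fixed to the bench: base plate x -70 to +80, y -140 to +170 mm in its frame, 8 mm thick; origin on the bench. At yaw 0 its x points away from the robot, y to the robot's left. A fence (inner face x = +21, top z 22) and a lip (inner face x = -21, top z 14), y -60 to +165, form the carrier's channel along y.
- carrier: Loose white plastic slide carrier, 40 (x) by 100 (y) by 18 mm, 0.11 to 0.21 kg, flat in the channel (underside 8 mm above the bench), 1 mm play each side, axes along the stage's. Origin: centre of its underside. Starts 40 to 80 mm too far towards the stage's +y. Has one upright tab to hold it by.
- tab (a point): Top centre of the carrier's upright tab: 24 (x) by 12 (y) mm, 40 mm tall, top 66 mm above the bench; it stands 62 mm in the carrier's +y from the black dot. It can be pinched from above with the fingers closing along the stage's y.
- mark (a point): Centre of the black dot, 6 mm across, on the carrier's top face (26 mm above the bench), at y = -20 mm in the carrier's frame.
- needle_tip (a point): Tip of the fixed needle, pointing down, 31.5 mm above the bench (5.5 mm over the carrier's top), at the stage's x = 0, y = 0.
- needle: The needle with its grey arm and post, fixed to the stage; origin on the base plate's top straight below the tip. In the stage's frame: post 22 mm square at x = 55, y = -45 mm, top 72 mm above the bench; from it a slanting arm 10 mm wide, z 62 to 72, to the needle. Not to be knocked.
- gate (a joint): Angle (rad) of the steel gate about its upright hinge: 0 = fully shut (hard stop, lying along the stage's y in front of the carrier); grows as it opens towards the robot, clockwise seen from above. Starts at 0.45 to 0.85. Stays where it is left; about 1 N at its free end moves it. Push it shut from its robot side with closed fingertips.
- gate_hinge (a point): On the gate's hinge axis at the bar's underside (28.5 mm above the bench); stage frame x = -34, y = +85 mm. Its axes turn with the gate and match the stage's when shut: the gate runs along its -y. The bar: x -14 to +14, y +14 to -182 mm, 12 mm thick, top 40.5 mm above the bench.
- gate_hole (a point): Centre of the 10 mm hole through the gate's bar, at its top face (40.5 mm above the bench), 170 mm from the hinge axis; right above the block's hole when shut.
- press_plate: Upright steel plate, the gate's outer (robot) side, turning with it: 12 mm thick, 205 mm long, 10.5 to 40.5 mm above the bench. Origin at its middle: x = -20, y = -112.5 mm in the axes of point gate_hinge; outer face x = -26. It runs 33 mm past the bar's end, to y = -215: this free end is pinched against the block.
- gate_end (a point): On the press plate's outer face, 15 mm before its free end, 25.5 mm above the bench: where one finger presses at the end. Shut, it lies at x = -60, y = -115 mm in the stage's frame; the block's back face there is at x = -16, so fingers closing along the stage's x span 44 mm.
- block: Fixed aluminium block on the base plate under the gate's end: stage frame x -47 to -16, y -130 to -66 mm, top 28 mm above the bench. Origin: centre of its underside, 8 mm above the bench (x = -31.5, y = -98). The shut gate's bar covers it up to y = -97; beyond that it stands bare beside the press plate.
- block_hole (a point): Mouth of the 10 mm upright hole in the block, at its top (28 mm above the bench), at x = -34, y = -85 mm in the stage's frame; 20 mm deep.
- pin: Loose steel pin with the large round knob, 56 to 91 g: shank 8 mm across, 30 mm long, tapered over 6 mm to a 3.6 mm tip; knob 22 mm across, 28 mm tall. Origin: the tip; z up to the knob. Stands in one of the rack's two holes, tip 10 mm above the bench, knob 40 to 68 mm. Fully home in the gate, the knob rests on the bar, tip 10.5 mm above the bench.
- pin_tip (a point): The pin's tip (same point as the body's origin).
- rack: Fixed grey plastic pin rack, 44 (x) by 110 (y) by 40 mm, two 10 mm holes 60 mm apart along its y, each holding a pin. Origin: centre of its underside.
- spare: Another pin in the rack's other hole, with a small low head (15 mm across, 10 mm tall); to be left there. Which hole holds which pin varies.
- dish_stack: Bystander: stack of four 90 mm culture dishes, 63 mm tall.
- dish_left: Bystander: single 90 mm culture dish, 15 mm tall.
- dish_small: Bystander: single 60 mm culture dish, 15 mm tall, near the robot.
- media_bottle: Bystander: glass bottle 70 mm across, 150 mm tall.
- beaker: Bystander: glass beaker 70 mm across, 90 mm tall.
- spatula: Bystander: spatula 180 mm long lying on the bench.
- jar: Bystander: amber jar 56 mm across, 60 mm tall.
There are look-alikes about, which are no part of the job. What is shaped like the carrier but orange or purple is not meant.

How it is judged (in metres and radians):
On the way, in this order (a step that is already met when the one before it is completed fails the run):
1. the carrier's dot lies under the needle tip, the gate not yet shut (horizontal distance between mark and needle_tip below 0.004 m and height (world z) of mark below 0.029 m and linear speed of carrier below 0.01 m/s and value of joint gate above 0.1 rad), for 0.2 s.
2. the gate is fully shut, the pin not yet in it (horizontal distance between mark and needle_tip below 0.004 m and height (world z) of mark below 0.029 m and value of joint gate below 0.02 rad and horizontal distance between pin_tip and block_hole above 0.03 m), for 0.2 s.
3. the pin is fully home through gate and block (horizontal distance between pin_tip and block_hole below 0.004 m and z of pin_tip in the frame of gate_hole below -0.027 m and angle between the z axis of pin and the z axis of stand, either way round below 0.12 rad and value of joint gate below 0.02 rad), for 0.2 s.
At the end, for the whole second after the job is handed in: Dot within 4 mm under the needle tip, carrier flat; gate shut to 0.02 rad; pin upright, within 4 mm of the block hole axis and 3 mm of fully home, no longer held; the fingers squeeze the press plate and the block with over 5 N each, and the program finishes so, still holding (all of step 3 and horizontal distance between mark and needle_tip below 0.004 m and height (world z) of mark below 0.029 m and contact force between the fingers and press_plate above 5 N and contact force between the fingers and block above 5 N and contact force between the fingers and pin below 1 N); the arm keeps its last pose, push and grip.
It fails at once if the needle, its arm or post is knocked (over 3 N) (contact force between any of the arm, the fingers and needle above 3 N).
It fails at once if a bystander is moved (30 mm) or the spare pin is pulled out (15 mm) (distance of spare from where it was at the start of the episode above 0.015 m or distance of any of dish_stack, dish_left, dish_small, media_bottle, beaker, spatula, jar from where it was at the start of the episode above 0.03 m).
It also fails if it takes over 67 s, if anything falls off the work surface, if the arm or the gripper's body presses on something with over 40 N, if the wrist force passes 120 N, or if a joint passes its speed limit or range.

## Working session

There is one attempt and no reset: what is moved stays moved. The work goes in short steps, Python scripts to look and compute and a tool call to move; the robot and the scene stay as the last step left them, time stands still between calls to the robot, and variables do not carry over. Pictures are saved under pics/ and viewed, at most 10 in all, crops included, and the job is handed in when it is done.

Besides the shell and the picture viewer there is one more tool, called after ">>>" as name(argument=value, ...) on one line, values as JSON. jog_arm: Moves the arm, as the interface text tells. Its arguments: {"type":"object","properties":{"plan":{"type":"array","items":{"type":"object","properties":{"x":{"type":"number"},"y":{"type":"number"},"z":{"type":"number"},"ax":{"type":"number"},"ay":{"type":"number"},"az":{"type":"number"},"grip":{"type":"number"}}}}},"required":["plan"]}

```bash
ls; mkdir -p pics; cat > h.py <<'E'
from bench import manip, camera, job, nets
import numpy as np, cv2
from scipy.spatial.transform import Rotation as R
def ray(c,rc):
    K=np.array(c["K"],float);Rm=cv2.Rodrigues(np.array(c["rvec"],float))[0];t=np.array(c["tvec"],float).ravel()
    x=(rc[1]-K[0,2])/K[0,0];y=(rc[0]-K[1,2])/K[1,1]
    if c.get("fish"):
        th=np.hypot(x,y);s=np.sin(th)/th if th>1e-9 else 1;d=np.array([x*s,y*s,np.cos(th)])
    else: d=np.array([x,y,1.])
    return -Rm.T@t, Rm.T@d
def at(c,rc,z):
    o,d=ray(c,rc);return (o+d*(z-o[2])/d[2])
def proj(c,p):
    K=np.array(c["K"],float);Rm=cv2.Rodrigues(np.array(c["rvec"],float))[0];t=np.array(c["tvec"],float).ravel()
    q=Rm@np.array(p,float)+t
    if c.get("fish"):
        r=np.hypot(q[0],q[1]);th=np.arctan2(r,q[2]);a=q[:2]/max(r,1e-9)*th
    else: a=q[:2]/q[2]
    return np.array([K[1,1]*a[1]+K[1,2],K[0,0]*a[0]+K[0,2]])
def cam(n):
    c=dict(camera(n)); c["fish"]=n=="wrist"; c["pixels"]=np.ascontiguousarray(c["pixels"]);return c
def tool():
    s=manip.get_state();q=s["orientation"];return np.array(s["eef_pos"],float),R.from_quat([q[1],q[2],q[3],q[0]]),s
E
python3 - <<'E'
from h import *
Z=dict(stand=8,carrier=26,tab=66,mark=26,needle_tip=31.5,needle=72,gate=40,gate_hinge=40,gate_hole=40.5,press_plate=40,gate_end=25,block=28,pin=68,rack=40,spare=50,dish_stack=63,jar=60,beaker=90,media_bottle=150)
for n in("top","side"):
    c=cam(n);cv2.imwrite(f"pics/{n}0.png",c["pixels"]);print(n,np.round(ray(c,(210,280))[0]))
    for k in Z:
        print(k,[(np.round(r["at"]).tolist(),round(r["confidence"],2),np.round(at(c,r["at"],Z[k])[:2]).tolist()) for r in nets.look_for(n,k)[:4]])
p,r,s=tool();print(p,r.as_matrix().round(3))
E
```

```text
pics
top [ 400.   -8. 1177.]
stand [([190.0, 285.0], 0.97, [603.0, -14.0]), ([186.0, 320.0], 0.74, [614.0, -114.0])]
carrier [([117.0, 283.0], 0.79, [814.0, -10.0]), ([132.0, 178.0], 0.71, [774.0, 293.0]), ([192.0, 254.0], 0.68, [594.0, 74.0])]
tab [([117.0, 283.0], 0.8, [800.0, -11.0]), ([233.0, 282.0], 0.69, [476.0, -2.0]), ([190.0, 253.0], 0.66, [593.0, 74.0]), ([129.0, 176.0], 0.57, [769.0, 291.0])]
mark [([130.0, 177.0], 0.9, [781.0, 297.0]), ([120.0, 284.0], 0.74, [804.0, -12.0]), ([195.0, 250.0], 0.72, [587.0, 85.0])]
needle_tip [([168.0, 289.0], 0.66, [662.0, -25.0])]
needle [([172.0, 292.0], 0.73, [640.0, -32.0])]
gate [([224.0, 283.0], 0.58, [502.0, -6.0])]
gate_hinge [([224.0, 282.0], 0.8, [500.0, -4.0])]
gate_hole [([225.0, 284.0], 0.77, [499.0, -8.0])]
press_plate [([234.0, 282.0], 0.6, [475.0, -3.0])]
gate_end [([237.0, 288.0], 0.82, [467.0, -21.0])]
block [([188.0, 318.0], 0.65, [604.0, -108.0]), ([171.0, 417.0], 0.58, [649.0, -389.0])]
pin [([242.0, 419.0], 0.66, [446.0, -370.0]), ([188.0, 321.0], 0.51, [596.0, -112.0])]
rack [([245.0, 404.0], 0.8, [439.0, -338.0]), (
[... 1484 characters left out ...]
block [([240.0, 301.0], 0.95, [607.0, -109.0]), ([195.0, 278.0], 0.73, [594.0, 77.0])]
pin [([219.0, 249.0], 0.49, [491.0, -48.0]), ([332.0, 258.0], 0.46, [445.0, -378.0])]
rack [([335.0, 251.0], 0.8, [435.0, -360.0])]
spare [([314.0, 242.0], 0.48, [426.0, -313.0])]
dish_stack [([327.0, 358.0], 0.96, [641.0, -407.0]), ([218.0, 247.0], 0.45, [488.0, -38.0])]
jar [([184.0, 208.0], 0.66, [413.0, 123.0])]
beaker [([130.0, 276.0], 0.89, [642.0, 303.0]), ([193.0, 276.0], 0.33, [572.0, 7.0])]
media_bottle [([277.0, 380.0], 0.71, [691.0, -365.0]), ([326.0, 359.0], 0.23, [610.0, -464.0])]
[187.57486354 596.1523679  303.85994278] [[-0.954  0.3   -0.   ]
 [ 0.3    0.954 -0.   ]
 [-0.    -0.    -1.   ]]
```

```bash
python3 - <<'E'
import cv2
a=cv2.imread("pics/top0.png")
cv2.imwrite("pics/topc.png",cv2.resize(a[150:290,200:350],None,fx=4,fy=4,interpolation=cv2.INTER_CUBIC)[:, :800])
E
```

```text
(no output)
```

View pics/top0.png

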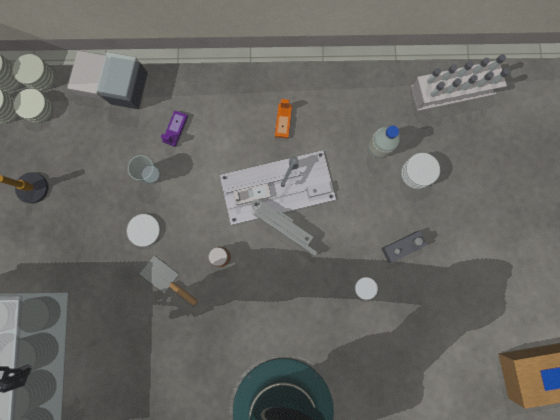

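View pics/topc.png

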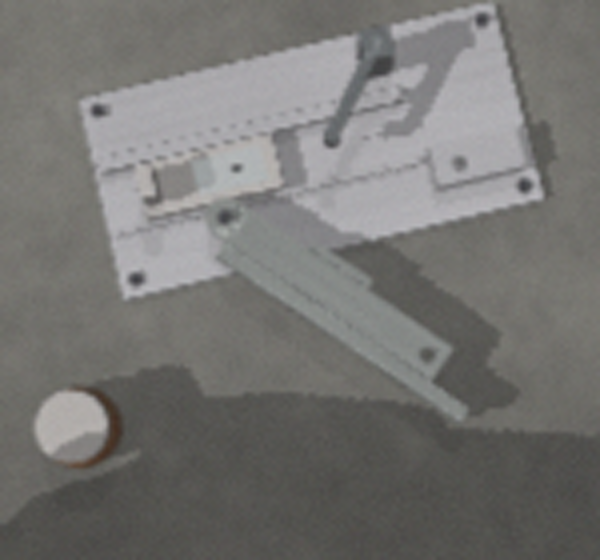

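The white carrier lies in the stage's channel, with its dot at about full-picture (192, 259). The look-alikes, orange at (117, 283) and purple at (130, 177), are off the stage. The gate is open, with its hole at (238, 307). The rack is near (245, 404).

```bash
cat > pose.py <<'E'
from h import *
from scipy.optimize import least_squares
E
python3 - <<'E'
from h import *
from scipy.optimize import least_squares
c=cam("top")
f=lambda x,y:(150+y/4,200+x/4)
obs=[((80,170),8,(80,100)),((80,-140),8,(497,5)),((-70,-140),8,(543,197)),((-70,170),8,(125,298)),((-34,-85),28,(459,163)),((-34,85),42,(228,217)),((0,0),31.5,(332,141))]
W=[at(c,f(*o[2]),o[1])[:2] for o in obs]
def fit(p):
    C,S=np.cos(p[2]),np.sin(p[2]);return np.array([[p[0]+C*o[0][0]-S*o[0][1],p[1]+S*o[0][0]+C*o[0][1]] for o in obs])-W
r=least_squares(lambda p:fit(p).ravel(),[620,-20,.2],loss="soft_l1",f_scale=3);p=r.x;print(p,fit(p).round(1))
C,S=np.cos(p[2]),np.sin(p[2]);M=np.array([[C,-S],[S,C]])
inv=lambda w:(M.T@(np.array(w[:2])-p[:2])).round(1)
print("dot",inv(at(c,f(237,168),26)),"hole",inv(at(c,f(428,354),40.5)),"end",inv(at(c,f(463,413),40.5)))
a=c["pixels"][215:275,370:440];cv2.imwrite("pics/rack.png",cv2.resize(a,None,fx=8,fy=8,interpolation=cv2.INTER_CUBIC))
s=cam("side");a=s["pixels"][295:365,215:295];cv2.imwrite("pics/rackb.png",cv2.resize(a,None,fx=7,fy=7,interpolation=cv2.INTER_CUBIC))
a=cv2.resize(c["pixels"][215:275,370:440],(560,480),interpolation=2);b=cv2.resize(s["pixels"][295:365,215:295],(560,490),interpolation=2)[:480]
cv2.imwrite("pics/rk.png",cv2.resize(np.hstack([a,b]),(800,343)))
E
```

```text
[ 6.10103217e+02 -8.49096472e+00  2.21398746e-01] [[ 1.4  0.4]
 [ 3.1  1.7]
 [-1.3 -1.9]
 [-0.6  0.6]
 [-0.4 -1.6]
 [ 0.6  1.5]
 [-2.3 -0.8]]
dot [ 0.2 70.1] hole [-159.7  -29. ] end [-204.5  -42.7]
```

View pics/rk.png

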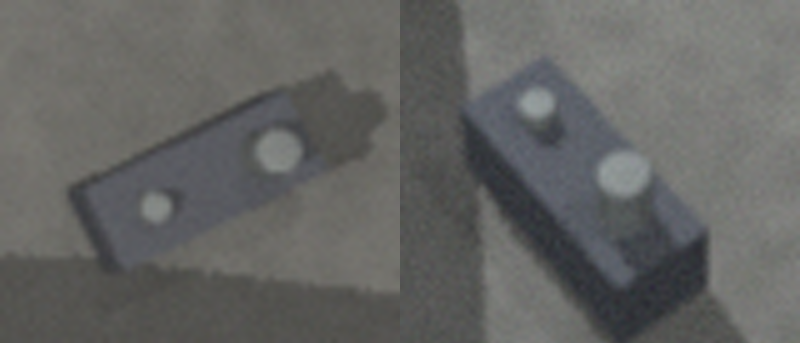

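Of the two pins in the rack, the one at top (241, 419) with the wide tall head is the large-knob pin. The one at top (251, 397) has the small low head, so it is the spare. I'll start with the carrier tab.

```bash
cat >> h.py <<'E'
import json,os
P=json.load(open("stage.json")) if os.path.exists("stage.json") else [610.1,-8.5,.2214]
def W(x,y):
    C,S=np.cos(P[2]),np.sin(P[2]);return np.array([P[0]+C*x-S*y,P[1]+S*x+C*y])
def inv(w):
    C,S=np.cos(P[2]),np.sin(P[2]);return np.array([[C,S],[-S,C]])@(np.array(w[:2])-P[:2])
def go(xy,z,yaw):
    "world xy, TCP z, yaw: angle of tool closing line from world y (mod 180deg)"
    p,r,s=tool();y=r.as_matrix()[:,1];cur=np.arctan2(-y[0],y[1])
    d=(yaw-cur+np.pi/2)%np.pi-np.pi/2
    tgt=R.from_euler("z",d)*r; # keep
    # straighten to pointing down
    zt=tgt.as_matrix()[:,2];ax=np.cross(zt,[0,0,-1]);tgt=R.from_rotvec(ax)*tgt
    l=r.inv().apply(np.r_[xy,z]-p)/1000;a=np.degrees((r.inv()*tgt).as_rotvec())
    print("go xyz",l.round(4),"a",a.round(2),"clock",round(s["clock"],2),"grip",round(s["grip_width"],1))
E
python3 -c "
from h import *
go(W(0,132),200,P[2]);c=cam('top');p=at(c,(241.3,418.8),68);q=at(c,(251.4,397.3),50);print(p,q,p-q,np.linalg.norm((p-q)[:2]))"
```

```text
go xyz [-0.5182 -0.3358  0.1039] a [-1.000e-02  0.000e+00 -3.015e+01] clock 2.1 grip 85.1
[ 447.7718276  -370.20495975   68.        ] [ 421.9199624  -316.14914691   50.        ] [ 25.8518652  -54.05581284  18.        ] 59.91952800277199
```

>>> jog_arm(plan=[{"x":-0.518,"y":-0.336,"z":0.0,"az":-30.15,"grip":0.05},{"x":-0.518,"y":-0.336,"z":0.0,"az":-30.15,"grip":0.05},{"x":-0.518,"y":-0.336,"z":0.0,"az":-30.15,"grip":0.05},{"x":-0.518,"y":-0.336,"z":0.0,"az":-30.15,"grip":0.05},{"x":-0.518,"y":-0.336,"z":0.0,"az":-30.15,"grip":0.05},{"x":-0.518,"y":-0.336,"z":0.0,"az":-30.15,"grip":0.05},{"x":-0.518,"y":-0.336,"z":0.05,"az":-30.15,"grip":0.05},{"x":-0.518,"y":-0.336,"z":0.104,"az":-30.15,"grip":0.05},{"x":-0.518,"y":-0.336,"z":0.104,"az":-30.15,"grip":0.05},{"x":-0.518,"y":-0.336,"z":0.104,"az":-30.15,"grip":0.05},{"x":-0.518,"y":-0.336,"z":0.104,"az":-30.15,"grip":0.05},{"x":-0.518,"y":-0.336,"z":0.104,"az":-30.15,"grip":0.05}])

```text
$.plan[0]: bad value
```

>>> jog_arm(plan=[{"x":-0.05,"y":-0.03,"z":0.0,"ax":0,"ay":0,"az":-5,"grip":0.05},{"x":-0.1,"y":-0.065,"z":0,"ax":0,"ay":0,"az":-10,"grip":0.05},{"x":-0.15,"y":-0.1,"z":0,"ax":0,"ay":0,"az":-15,"grip":0.05},{"x":-0.2,"y":-0.13,"z":0,"ax":0,"ay":0,"az":-20,"grip":0.05},{"x":-0.25,"y":-0.165,"z":0,"ax":0,"ay":0,"az":-25,"grip":0.05},{"x":-0.3,"y":-0.195,"z":0,"ax":0,"ay":0,"az":-30,"grip":0.05},{"x":-0.3,"y":-0.195,"z":0,"ax":0,"ay":0,"az":-30,"grip":0.05}])

```text
clock: 3.02
eef_pos: [418.0, 316.4, 304.1]
orientation: [0.001, -0.107, 0.994, -0.0]
ft_force: [-0.9, 0.7, -0.3]
grip_width: 49.7
gripper_force: 0.0
```

```bash
python3 -c "
from h import *
go(W(0,132),200,P[2])"
```

```text
go xyz [-0.1177 -0.2262  0.1045] a [-0.05  0.05 -0.44] clock 3.02 grip 49.7
```

>>> jog_arm(plan=[{"x":-0.118,"y":-0.226,"z":0.03,"ax":0,"ay":0,"az":-0.4,"grip":0.05},{"x":-0.118,"y":-0.226,"z":0.06,"ax":0,"ay":0,"az":-0.4,"grip":0.05},{"x":-0.118,"y":-0.226,"z":0.1,"ax":0,"ay":0,"az":-0.4,"grip":0.05},{"x":-0.118,"y":-0.226,"z":0.1,"ax":0,"ay":0,"az":-0.4,"grip":0.05},{"x":-0.118,"y":-0.226,"z":0.1,"ax":0,"ay":0,"az":-0.4,"grip":0.05},{"x":-0.118,"y":-0.226,"z":0.1,"ax":0,"ay":0,"az":-0.4,"grip":0.05},{"x":-0.118,"y":-0.226,"z":0.1,"ax":0,"ay":0,"az":-0.4,"grip":0.05}])

```text
clock: 3.9
eef_pos: [579.1, 126.3, 204.2]
orientation: [0.0, -0.113, 0.994, 0.0]
ft_force: [-0.6, 0.4, -0.5]
grip_width: 50.1
gripper_force: 0.0
```

```bash
python3 - <<'E'
from h import *
go(W(0,132),114,P[2])
c=cam("wrist");b=c["pixels"].copy();print(c["K"])
pts=dict(tab=(W(0,132),66),dot=(W(0,70),26),tip=(W(0,0),31.5),bh=(W(-34,-85),28),hinge=(W(-34,85),42))
for k,(xy,z) in pts.items():
    q=proj(c,np.r_[xy,z]);print(k,q.round(1));cv2.circle(b,(int(q[1]),int(q[0])),3,(0,0,255),1)
for k in("tab","mark","needle_tip","block_hole","gate_hinge"):print(k,[(np.round(r["at"],1).tolist(),round(r["confidence"],2)) for r in nets.look_for("wrist",k)[:2]])
cv2.imwrite("pics/w1.png",cv2.resize(b,(800,600)))
E
```

```text
go xyz [-0.0005 -0.0064  0.0902] a [0.03 0.01 0.31] clock 3.9 grip 50.1
[[325.1922621    0.         282.18447215]
 [  0.         325.1922621  209.25310539]
 [  0.           0.           1.        ]]
tab [221.7 272.9]
dot [206.3 197.8]
tip [207.7 118.9]
bh [171.3  43.8]
hinge [167.1 209.7]
tab [([375.1, 412.9], 0.96), ([206.1, 226.9], 0.92)]
mark [([376.1, 413.4], 0.96), ([387.1, 130.2], 0.82)]
needle_tip [([262.4, 83.5], 0.7)]
block_hole [([176.9, 44.6], 0.88)]
gate_hinge [([90.0, 147.4], 0.76)]
```

View pics/w1.png

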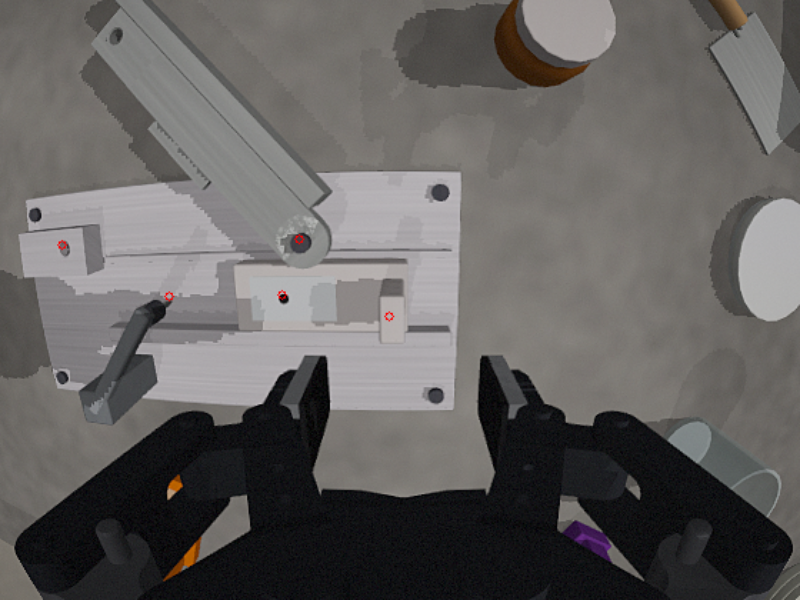

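The predicted points (red circles) fall within about 2 mm of what shows: the dot at (283, 298), the tab top at (392, 317) and the block hole at (66, 250). I'll go down, pinch the tab and slide.

>>> jog_arm(plan=[{"x":-0.001,"y":-0.006,"z":0.03,"az":0.3,"grip":0.05},{"x":-0.001,"y":-0.006,"z":0.06,"az":0.3,"grip":0.05},{"x":-0.001,"y":-0.006,"z":0.09,"az":0.3,"grip":0.05},{"x":-0.001,"y":-0.006,"z":0.09,"az":0.3,"grip":0.05},{"x":-0.001,"y":-0.006,"z":0.09,"az":0.3,"grip":0.0},{"x":-0.001,"y":-0.006,"z":0.09,"az":0.3,"grip":0.0},{"x":-0.001,"y":-0.006,"z":0.09,"az":0.3,"grip":0.0},{"x":-0.001,"y":-0.006,"z":0.09,"az":0.3,"grip":0.0},{"x":-0.001,"y":-0.006,"z":0.09,"az":0.3,"grip":0.0},{"x":-0.001,"y":-0.006,"z":0.09,"az":0.3,"grip":0.0}])

```text
$.plan[0]: bad value
```

```bash
python3 - <<'E'
from h import *
p,r,s=tool();print(inv(p),s["ft_force"]);go(W(0,62),114,P[2])
E
```

```text
[ -0.54362645 137.72950058] [ 0.15220316 -0.0432055   0.02789596]
go xyz [-0.0001 -0.0757  0.0903] a [0.01 0.04 0.3 ] clock 4.2 grip 50.2
```

>>> jog_arm(plan=[{"x":-0.001,"y":-0.006,"z":0.03,"ax":0,"ay":0,"az":0.3,"grip":0.05},{"x":-0.001,"y":-0.006,"z":0.06,"ax":0,"ay":0,"az":0.3,"grip":0.05},{"x":-0.001,"y":-0.006,"z":0.09,"ax":0,"ay":0,"az":0.3,"grip":0.05},{"x":-0.001,"y":-0.006,"z":0.09,"ax":0,"ay":0,"az":0.3,"grip":0.05},{"x":-0.001,"y":-0.006,"z":0.09,"ax":0,"ay":0,"az":0.3,"grip":0.0},{"x":-0.001,"y":-0.006,"z":0.09,"ax":0,"ay":0,"az":0.3,"grip":0.0},{"x":-0.001,"y":-0.006,"z":0.09,"ax":0,"ay":0,"az":0.3,"grip":0.0},{"x":-0.001,"y":-0.006,"z":0.09,"ax":0,"ay":0,"az":0.3,"grip":0.0}])

```text
clock: 5.2
eef_pos: [582.4, 119.7, 115.4]
orientation: [0.001, -0.11, 0.994, 0.0]
ft_force: [-2.4, 0.1, 8.1]
grip_width: 11.0
gripper_force: 59.2
```

```bash
python3 - <<'E'
from h import *
p,r,s=tool();print(inv(p),s["ft_force"]);go(W(0,62),114,P[2])
E
```

```text
[  1.12848855 131.18761435] [-2.41590498  0.06898187  8.12582737]
go xyz [ 0.0011 -0.0692  0.0014] a [ 0.01  0.12 -0.04] clock 5.2 grip 11.0
```

>>> jog_arm(plan=[{"x":0,"y":-0.02,"z":0,"ax":0,"ay":0,"az":0,"grip":0.0},{"x":0,"y":-0.04,"z":0,"ax":0,"ay":0,"az":0,"grip":0.0},{"x":0,"y":-0.06,"z":0,"ax":0,"ay":0,"az":0,"grip":0.0},{"x":0,"y":-0.068,"z":0,"ax":0,"ay":0,"az":0,"grip":0.0},{"x":0,"y":-0.068,"z":0,"ax":0,"ay":0,"az":0,"grip":0.0},{"x":0,"y":-0.068,"z":0,"ax":0,"ay":0,"az":0,"grip":0.0}])

```text
clock: 5.95
eef_pos: [597.6, 52.4, 115.4]
orientation: [0.001, -0.11, 0.994, -0.0]
ft_force: [1.7, -4.9, 5.6]
grip_width: 10.6
gripper_force: 59.0
```

```bash
python3 - <<'E'
from h import *
p,r,s=tool();print(inv(p),s["ft_force"])
o=[]
for n in("wrist","top","side"):
    c=cam(n);m=proj(c,np.r_[W(0,0),26]);t=proj(c,np.r_[W(0,0),31.5]);h=(60,80) if n=="wrist" else (24,24)
    print(n,"pred mark",m.round(1),"tip",t.round(1))
    for k in("mark","needle_tip","tab","block_hole"):print(k,[(np.round(r["at"],1).tolist(),round(r["confidence"],2)) for r in nets.look_for(n,k)[:3]])
    i,j=int(m[0]),int(m[1]);i0,j0=max(i-h[0],0),max(j-h[0],0);print("org",i0,j0,2*h[0])
    o.append(cv2.resize(c["pixels"][i0:i0+2*h[0],j0:j0+2*h[0]],(266,266),interpolation=2))
cv2.imwrite("pics/s.png",np.hstack(o))
E
```

```text
[ 1.17059324 62.13137609] [ 1.68255863 -4.89735264  5.62033417]
wrist pred mark [244.4 169.9] tip [248.1 166.7]
mark [([238.6, 215.2], 0.77), ([414.7, 504.0], 0.61)]
needle_tip [([291.2, 136.4], 0.65)]
tab [([237.7, 213.5], 0.88), ([415.2, 504.7], 0.5)]
block_hole [([194.1, 41.9], 0.67), ([91.7, 255.5], 0.59), ([70.6, 284.0], 0.27)]
org 184 109 120
top pred mark [186.4 283.3] tip [186.  283.3]
mark [([120.4, 282.4], 0.68), ([186.1, 286.8], 0.66), ([128.8, 175.6], 0.62)]
needle_tip [([166.2, 289.8], 0.53)]
tab [([126.8, 172.8], 0.64), ([118.3, 286.8], 0.58), ([186.2, 287.9], 0.53)]
block_hole [([185.6, 319.0], 0.81), ([164.3, 291.9], 0.29)]
org 162 259 48
side pred mark [214.3 291.8] tip [212.7 291.8]
mark [([212.0, 289.8], 0.7), ([146.8, 320.5], 0.69), ([204.6, 368.6], 0.63)]
needle_tip [([207.9, 315.6], 0.78), ([328.5, 358.3], 0.65)]
tab [([209.5, 368.7], 0.96), ([212.8, 289.9], 0.58), ([144.8, 319.7], 0.56)]
block_hole [([244.0, 298.3], 0.74), ([333.4, 250.9], 0.19)]
org 190 267 48
```

View pics/s.png

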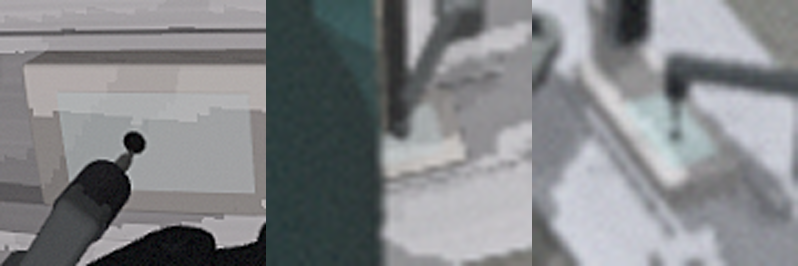

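The dot at crop (134, 142) sits at the needle's point near (130, 152). The tip's projection should be offset from the dot by about (+8, -7) there, so the error is under 1 mm. I'll release and lift.

>>> jog_arm(plan=[{"x":0,"y":0,"z":0,"ax":0,"ay":0,"az":0,"grip":0.035},{"x":0,"y":0,"z":0,"ax":0,"ay":0,"az":0,"grip":0.035},{"x":0,"y":0,"z":-0.04,"ax":0,"ay":0,"az":0,"grip":0.035},{"x":0,"y":0,"z":-0.09,"ax":0,"ay":0,"az":0,"grip":0.035},{"x":0,"y":0,"z":-0.09,"ax":0,"ay":0,"az":0,"grip":0.0},{"x":0,"y":0,"z":-0.09,"ax":0,"ay":0,"az":0,"grip":0.0}])

```text
clock: 7.45
eef_pos: [596.4, 53.3, 203.8]
orientation: [-0.0, -0.11, 0.994, 0.0]
ft_force: [-1.0, -0.6, -0.3]
grip_width: 0.4
gripper_force: 0.0
```

```bash
python3 - <<'E'
from h import *
def g(lx,ly,th):
    c,s=np.cos(th),np.sin(th);return W(-34+c*lx+s*ly,85-s*lx+c*ly)
p,r,s=tool();print(p,inv(p))
c=cam("wrist");m=proj(c,np.r_[W(0,0),26]);t=proj(c,np.r_[W(0,0),31.5]);print("pred",m.round(1),t.round(1))
for n in("wrist","top"):
    if n=="top":c=cam("top")
    for k,z in(("mark",26),("needle_tip",31.5),("gate_hole",40.5)):print(k,[(np.round(q["at"],1).tolist(),round(q["confidence"],2),inv(at(c,q["at"],z)).round(1)) for q in nets.look_for(n,k)[:3]])
w=g(-70,-150,.83);go(w,205,P[2]-.83);go(w,93,P[2]-.83)
E
```

```text
[596.41165919  53.33060326 203.77887973] [ 0.22351074 63.32727861]
pred [206.  203.7] [207.8 202.1]
mark [([270.9, 161.5], 0.7, array([ 59.5, -44.2])), ([202.1, 237.8], 0.63, array([-3.2, 28.1])), ([339.2, 178.4], 0.6, array([135.4, -39.2]))]
needle_tip [([267.6, 159.1], 0.9, array([ 53.6, -43.6]))]
gate_hole [([67.9, 258.2], 0.74, array([-105.1,   46.3])), ([86.4, 243.9], 0.7, array([-91.7,  36.1]))]
mark [([118.6, 285.4], 0.9, array([192.9, -52.4])), ([128.9, 176.3], 0.84, array([236.8, 262.2])), ([185.9, 287.6], 0.71, array([ -1.5, -12.2]))]
needle_tip [([165.8, 290.8], 0.62, array([ 51.9, -34.3])), ([242.5, 296.5], 0.19, array([-163.3,    1.4]))]
gate_hole [([232.1, 295.0], 0.56, array([-134.8,   -1. ]))]
go xyz [ 0.1922 -0.0278 -0.0014] a [-2.000e-02 -3.000e-02  4.751e+01] clock 7.85 grip -0.2
go xyz [ 0.1921 -0.0278  0.1106] a [-2.000e-02 -3.000e-02  4.751e+01] clock 7.85 grip -0.2
```

>>> jog_arm(plan=[{"x":0.04,"y":-0.006,"z":0,"ax":0,"ay":0,"az":10,"grip":0},{"x":0.08,"y":-0.012,"z":0,"ax":0,"ay":0,"az":20,"grip":0},{"x":0.12,"y":-0.018,"z":0,"ax":0,"ay":0,"az":30,"grip":0},{"x":0.16,"y":-0.024,"z":0,"ax":0,"ay":0,"az":40,"grip":0},{"x":0.192,"y":-0.028,"z":0,"ax":0,"ay":0,"az":47.5,"grip":0},{"x":0.192,"y":-0.028,"z":0.02,"ax":0,"ay":0,"az":47.5,"grip":0},{"x":0.192,"y":-0.028,"z":0.06,"ax":0,"ay":0,"az":47.5,"grip":0},{"x":0.192,"y":-0.028,"z":0.11,"ax":0,"ay":0,"az":47.5,"grip":0},{"x":0.192,"y":-0.028,"z":0.11,"ax":0,"ay":0,"az":47.5,"grip":0},{"x":0.192,"y":-0.028,"z":0.11,"ax":0,"ay":0,"az":47.5,"grip":0}])

```text
clock: 9.1
eef_pos: [416.0, -16.3, 95.2]
orientation: [0.0, 0.3, 0.954, 0.0]
ft_force: [-0.3, -0.1, 0.8]
grip_width: -0.1
gripper_force: 0.0
```

```bash
python3 - <<'E'
from h import *
def g(lx,ly,th):
    c,s=np.cos(th),np.sin(th);return W(-34+c*lx+s*ly,85-s*lx+c*ly)
p,r,s=tool();print(p,s["ft_force"])
for th in(.7,.5,.35,.2,.1,.04,0): print(th,end=" ");go(g(-37,-150,th),93,P[2]-th)
E
```

```text
[415.97039514 -16.33545659  95.23954468] [-0.29684112 -0.1313642   0.75297251]
0.7 go xyz [-0.0519 -0.0038  0.0023] a [ 0.03  0.04 -7.46] clock 9.1 grip -0.1
0.5 go xyz [-0.0827 -0.0042  0.0023] a [  0.02   0.04 -18.92] clock 9.1 grip -0.1
0.35 go xyz [-0.1056 -0.0004  0.0023] a [ 2.000e-02  5.000e-02 -2.751e+01] clock 9.1 grip -0.1
0.2 go xyz [-0.1276  0.0067  0.0023] a [ 1.000e-02  5.000e-02 -3.611e+01] clock 9.1 grip -0.1
0.1 go xyz [-0.1416  0.0133  0.0023] a [ 1.000e-02  5.000e-02 -4.184e+01] clock 9.1 grip -0.1
0.04 go xyz [-0.1496  0.0179  0.0024] a [ 1.000e-02  5.000e-02 -4.528e+01] clock 9.1 grip -0.1
0 go xyz [-0.1548  0.0212  0.0024] a [ 1.000e-02  5.000e-02 -4.757e+01] clock 9.1 grip -0.1
```

>>> jog_arm(plan=[{"x":-0.03,"y":-0.002,"z":0.002,"ax":0,"ay":0,"az":-4,"grip":0},{"x":-0.052,"y":-0.004,"z":0.002,"ax":0,"ay":0,"az":-7.5,"grip":0},{"x":-0.068,"y":-0.004,"z":0.002,"ax":0,"ay":0,"az":-13,"grip":0},{"x":-0.083,"y":-0.004,"z":0.002,"ax":0,"ay":0,"az":-19,"grip":0},{"x":-0.106,"y":0,"z":0.002,"ax":0,"ay":0,"az":-27.5,"grip":0},{"x":-0.128,"y":0.007,"z":0.002,"ax":0,"ay":0,"az":-36,"grip":0},{"x":-0.142,"y":0.013,"z":0.002,"ax":0,"ay":0,"az":-42,"grip":0},{"x":-0.15,"y":0.018,"z":0.002,"ax":0,"ay":0,"az":-45.3,"grip":0},{"x":-0.155,"y":0.021,"z":0.002,"ax":0,"ay":0,"az":-47.5,"grip":0},{"x":-0.155,"y":0.021,"z":0.002,"ax":0,"ay":0,"az":-47.5,"grip":0}])

```text
clock: 10.35
eef_pos: [555.2, -87.6, 93.3]
orientation: [0.001, -0.11, 0.994, -0.0]
ft_force: [0.3, -0.4, -0.1]
grip_width: 0.1
gripper_force: 0.0
```

```bash
python3 - <<'E'
from h import *
p,r,s=tool();print(p,inv(p),s["ft_force"]);go(W(-71,-65),93,P[2])
E
```

```text
[555.15820019 -87.60680147  93.33646648] [-70.97223455 -65.11090023] [ 0.25742465 -0.38666129 -0.05517754]
go xyz [0.     0.0001 0.0003] a [-0.06  0.1  -0.06] clock 10.35 grip 0.1
```

>>> jog_arm(plan=[{"x":-0.002,"y":0,"z":0,"ax":0,"ay":0,"az":0,"grip":0},{"x":-0.004,"y":0,"z":0,"ax":0,"ay":0,"az":0,"grip":0},{"x":-0.004,"y":0,"z":0,"ax":0,"ay":0,"az":0,"grip":0}])

```text
clock: 10.72
eef_pos: [556.5, -87.1, 91.8]
orientation: [-0.002, -0.109, 0.994, 0.0]
ft_force: [-15.2, -3.4, 11.4]
grip_width: -0.0
gripper_force: 7.6
```

>>> jog_arm(plan=[{"x":0.01,"y":0,"z":0,"ax":0,"ay":0,"az":0,"grip":0},{"x":0.03,"y":0,"z":-0.02,"ax":0,"ay":0,"az":0,"grip":0},{"x":0.03,"y":0,"z":-0.06,"ax":0,"ay":0,"az":0,"grip":0},{"x":0.03,"y":0,"z":-0.11,"ax":0,"ay":0,"az":0,"grip":0.045},{"x":0.03,"y":0,"z":-0.11,"ax":0,"ay":0,"az":0,"grip":0.045}])

```text
clock: 11.35
eef_pos: [530.4, -93.4, 205.5]
orientation: [0.003, -0.11, 0.994, -0.001]
ft_force: [-0.5, -0.2, 0.3]
grip_width: 35.9
gripper_force: 0.0
```

```bash
python3 - <<'E'
from h import *
p,r,s=tool();print(p,np.round(s["joints"],2));go([448,-370],205,.4455-np.pi/2)
E
```

```text
[530.39968131 -93.42370197 205.50928264] [ 0.02  0.38  0.12  1.92 -0.06  0.83  1.96]
go xyz [ 1.408e-01 -2.519e-01  2.000e-04] a [ 0.13  0.36 77.08] clock 11.35 grip 35.9
```

>>> jog_arm(plan=[{"x":0.018,"y":-0.032,"z":0,"ax":0,"ay":0,"az":10,"grip":0.045},{"x":0.036,"y":-0.064,"z":0,"ax":0,"ay":0,"az":20,"grip":0.045},{"x":0.054,"y":-0.096,"z":0,"ax":0,"ay":0,"az":30,"grip":0.045},{"x":0.072,"y":-0.128,"z":0,"ax":0,"ay":0,"az":40,"grip":0.045},{"x":0.09,"y":-0.16,"z":0,"ax":0,"ay":0,"az":50,"grip":0.045},{"x":0.108,"y":-0.192,"z":0,"ax":0,"ay":0,"az":60,"grip":0.045},{"x":0.125,"y":-0.224,"z":0,"ax":0,"ay":0,"az":70,"grip":0.045},{"x":0.141,"y":-0.252,"z":0,"ax":0,"ay":0.3,"az":77,"grip":0.045},{"x":0.141,"y":-0.252,"z":0,"ax":0,"ay":0.3,"az":77,"grip":0.045},{"x":0.141,"y":-0.252,"z":0,"ax":0,"ay":0.3,"az":77,"grip":0.045}])

```text
clock: 12.6
eef_pos: [446.8, -369.2, 201.4]
orientation: [-0.003, 0.532, 0.847, -0.0]
ft_force: [-0.2, 1.4, -1.0]
grip_width: 44.6
gripper_force: 0.0
```

```bash
python3 - <<'E'
from h import *
c=cam("wrist");b=c["pixels"].copy()
for xyz in((448,-370,68),(422,-316,50)):
    q=proj(c,xyz);print(q.round(1));cv2.circle(b,(int(round(q[1])),int(round(q[0]))),3,(0,0,255),1)
for k in("pin","spare"):print(k,[(np.round(q["at"],1).tolist(),round(q["confidence"],2),at(c,q["at"],55).round(0)) for q in nets.look_for("wrist",k)[:3]])
cv2.imwrite("pics/w2.png",cv2.resize(b,(800,600)));go([448,-370],117,.4455-np.pi/2)
E
```

```text
[227.  282.1]
[134.4 282.3]
pin [([222.8, 285.3], 0.94, array([ 450., -370.,   55.])), ([297.8, 466.2], 0.45, array([ 623., -364.,   55.]))]
spare [([135.8, 284.7], 0.86, array([ 424., -316.,   55.]))]
go xyz [-0.0016  0.0006  0.0848] a [-0.16 -0.24  0.22] clock 12.75 grip 44.7
```

View pics/w2.png

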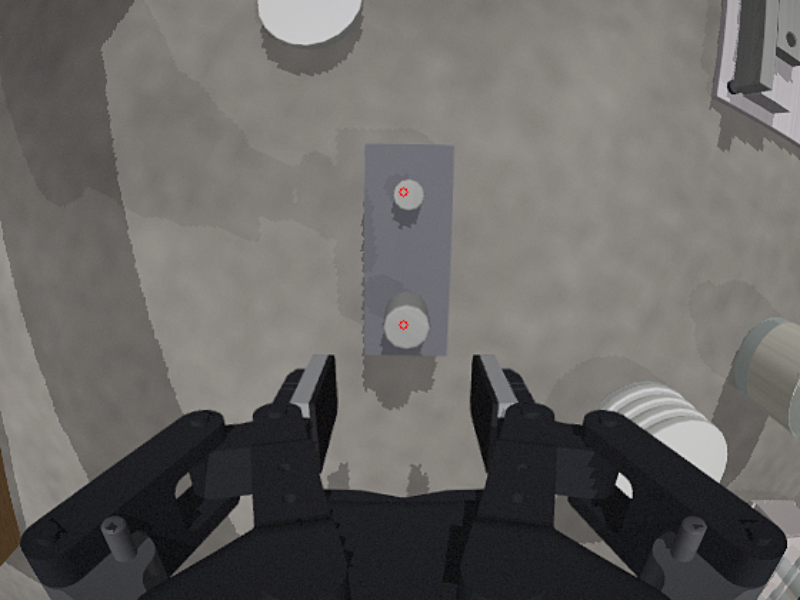

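The knob is at (406, 327) and the spare at (408, 194), both as predicted. I'll descend and grip the knob.

>>> jog_arm(plan=[{"x":-0.002,"y":0.002,"z":0.03,"ax":-0.16,"ay":-0.24,"az":0.2,"grip":0.045},{"x":-0.002,"y":0.002,"z":0.06,"ax":-0.16,"ay":-0.24,"az":0.2,"grip":0.045},{"x":-0.002,"y":0.002,"z":0.085,"ax":-0.16,"ay":-0.24,"az":0.2,"grip":0.045},{"x":-0.002,"y":0.002,"z":0.085,"ax":-0.16,"ay":-0.24,"az":0.2,"grip":0.045},{"x":-0.002,"y":0.002,"z":0.085,"ax":-0.16,"ay":-0.24,"az":0.2,"grip":0.0},{"x":-0.002,"y":0.002,"z":0.085,"ax":-0.16,"ay":-0.24,"az":0.2,"grip":0.0},{"x":-0.002,"y":0.002,"z":0.085,"ax":-0.16,"ay":-0.24,"az":0.2,"grip":0.0},{"x":-0.002,"y":0.002,"z":0.085,"ax":-0.16,"ay":-0.24,"az":0.2,"grip":0.0}])

```text
clock: 13.75
eef_pos: [449.6, -370.9, 118.3]
orientation: [0.001, 0.534, 0.846, -0.0]
ft_force: [-0.6, 1.8, 7.4]
grip_width: 20.2
gripper_force: 58.6
```

```bash
python3 - <<'E'
from h import *
p,r,s=tool();print(p,s["ft_force"],s["gripper_force"]);go(p[:2],p[2],P[2]-np.pi/2);go(W(-33,-85),195,P[2]-np.pi/2)
E
```

```text
[ 449.60500831 -370.94213713  118.30642937] [-0.56575458  1.84670225  7.41400498] 58.55284631252289
go xyz [0. 0. 0.] a [ 0.07  0.1  12.77] clock 13.75 grip 20.2
go xyz [ 0.1825  0.2498 -0.0768] a [ 0.07  0.1  12.77] clock 13.75 grip 20.2
```

>>> jog_arm(plan=[{"x":0,"y":0,"z":-0.03,"ax":0,"ay":0,"az":0,"grip":0.0},{"x":0,"y":0,"z":-0.077,"ax":0,"ay":0,"az":0,"grip":0.0},{"x":0.03,"y":0.04,"z":-0.077,"ax":0,"ay":0,"az":3,"grip":0.0},{"x":0.065,"y":0.09,"z":-0.077,"ax":0,"ay":0,"az":6,"grip":0.0},{"x":0.1,"y":0.14,"z":-0.077,"ax":0,"ay":0,"az":9,"grip":0.0},{"x":0.135,"y":0.185,"z":-0.077,"ax":0,"ay":0,"az":12,"grip":0.0},{"x":0.165,"y":0.225,"z":-0.077,"ax":0,"ay":0,"az":12.8,"grip":0.0},{"x":0.1825,"y":0.25,"z":-0.077,"ax":0,"ay":0,"az":12.8,"grip":0.0},{"x":0.1825,"y":0.25,"z":-0.077,"ax":0,"ay":0,"az":12.8,"grip":0.0},{"x":0.1825,"y":0.25,"z":-0.077,"ax":0,"ay":0,"az":12.8,"grip":0.0}])

```text
clock: 15.0
eef_pos: [596.3, -99.2, 194.4]
orientation: [0.001, 0.625, 0.78, -0.0]
ft_force: [-1.0, -0.1, -1.1]
grip_width: 20.1
gripper_force: 58.9
```

```bash
python3 - <<'E'
from h import *
p,r,s=tool();print(p,inv(p),s["grip_width"],s["ft_force"])
c=cam("wrist");b=c["pixels"].copy()
Rm=r.as_matrix()
pts=dict(hole=np.r_[W(-34,-85),40.5],tip=p+Rm[:,2]*108.3,hinge=np.r_[W(-34,85),42],knob=p+Rm[:,2]*50,needle=np.r_[W(0,0),31.5])
for k,v in pts.items():
    q=proj(c,v);print(k,q.round(1));cv2.circle(b,(int(round(q[1])),int(round(q[0]))),2,(0,0,255),1)
for k in("gate_hole","pin_tip"):print(k,[(np.round(q["at"],1).tolist(),round(q["confidence"],2)) for q in nets.look_for("wrist",k)[:3]])
q=proj(c,pts["hole"]);i,j=int(q[0]),int(q[1]);i0=max(0,min(i-75,270));j0=max(0,min(j-100,360));print(i0,j0)
cv2.imwrite("pics/w3.png",cv2.resize(b[i0:i0+150,j0:j0+200],(800,600),interpolation=2))
E
```

```text
[596.26567587 -99.17462767 194.36638653] [-33.4083969  -85.42339049] 20.081538223937173 [-1.01099581 -0.05241769 -1.07076098]
hole [215.3 279.5]
tip [238. 280.]
hinge [-19.4 279.2]
knob [285.8 279. ]
needle [ 96.6 327.2]
gate_hole [([113.5, 276.0], 0.69)]
pin_tip [([271.7, 278.6], 0.7), ([123.6, 251.6], 0.27)]
140 179
```

View pics/w3.png

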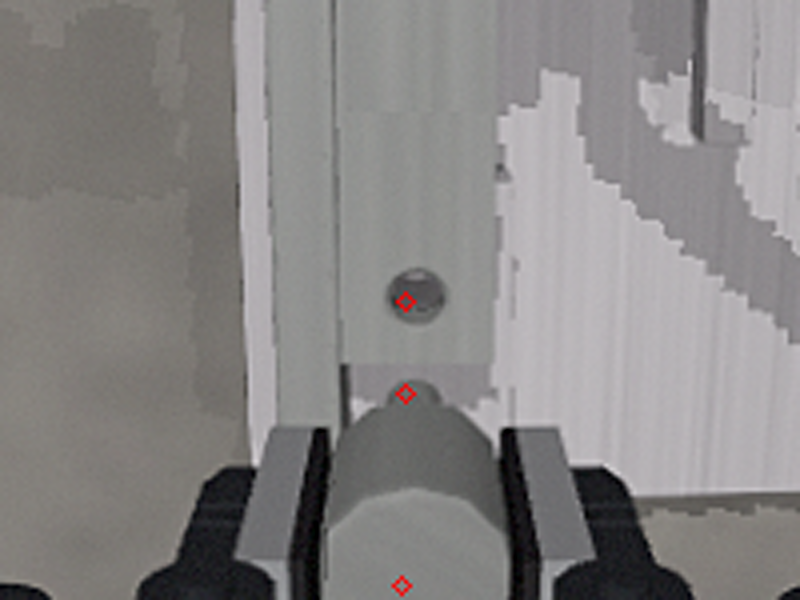

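The hole at (416, 296) lies almost straight under the shank at (413, 395). I'll shift about 0.5 mm in y and 1 mm in x and start in.

>>> jog_arm(plan=[{"x":0.001,"y":0.0004,"z":0.02,"ax":0,"ay":0,"az":0,"grip":0.0},{"x":0.001,"y":0.0004,"z":0.035,"ax":0,"ay":0,"az":0,"grip":0.0},{"x":0.001,"y":0.0004,"z":0.043,"ax":0,"ay":0,"az":0,"grip":0.0},{"x":0.001,"y":0.0004,"z":0.049,"ax":0,"ay":0,"az":0,"grip":0.0},{"x":0.001,"y":0.0004,"z":0.053,"ax":0,"ay":0,"az":0,"grip":0.0},{"x":0.001,"y":0.0004,"z":0.053,"ax":0,"ay":0,"az":0,"grip":0.0}])

```text
clock: 15.9
eef_pos: [596.7, -97.5, 140.7]
orientation: [0.0, 0.625, 0.781, -0.0]
ft_force: [-0.4, 0.0, -0.9]
grip_width: 20.1
gripper_force: 58.9
```

>>> jog_arm(plan=[{"x":0,"y":0,"z":0.004,"ax":0,"ay":0,"az":0,"grip":0.0},{"x":0,"y":0,"z":0.008,"ax":0,"ay":0,"az":0,"grip":0.0},{"x":0,"y":0,"z":0.013,"ax":0,"ay":0,"az":0,"grip":0.0},{"x":0,"y":0,"z":0.018,"ax":0,"ay":0,"az":0,"grip":0.0},{"x":0,"y":0,"z":0.022,"ax":0,"ay":0,"az":0,"grip":0.0},{"x":0,"y":0,"z":0.023,"ax":0,"ay":0,"az":0,"grip":0.0},{"x":0,"y":0,"z":0.023,"ax":0,"ay":0,"az":0,"grip":0.0}])

```text
clock: 16.77
eef_pos: [596.7, -97.6, 118.6]
orientation: [0.0, 0.625, 0.781, 0.0]
ft_force: [-6.7, 0.7, 19.4]
grip_width: 19.9
gripper_force: 61.3
```

The pin is seated, with 19 N upwards at the expected depth. I'll release, lift and move over the gate's free end.

>>> jog_arm(plan=[{"x":0,"y":0,"z":-0.001,"ax":0,"ay":0,"az":0,"grip":0.06},{"x":0,"y":0,"z":-0.001,"ax":0,"ay":0,"az":0,"grip":0.06},{"x":0,"y":0,"z":-0.001,"ax":0,"ay":0,"az":0,"grip":0.06},{"x":0,"y":0,"z":-0.03,"ax":0,"ay":0,"az":0,"grip":0.072},{"x":0,"y":0,"z":-0.08,"ax":0,"ay":0,"az":0,"grip":0.072},{"x":-0.02,"y":-0.003,"z":-0.1,"ax":0,"ay":0,"az":0,"grip":0.072},{"x":-0.032,"y":-0.004,"z":-0.1,"ax":0,"ay":0,"az":0,"grip":0.072},{"x":-0.032,"y":-0.004,"z":-0.1,"ax":0,"ay":0,"az":0,"grip":0.072}])

```text
clock: 17.77
eef_pos: [599.3, -130.2, 216.9]
orientation: [-0.0, 0.625, 0.78, -0.001]
ft_force: [-0.0, -0.5, -0.3]
grip_width: 71.9
gripper_force: 0.0
```

```bash
python3 - <<'E'
from h import *
p,r,s=tool();q0=inv([596.7,-97.6]);print(inv(p),q0,s["grip_width"]);t=q0+[-4,-32];go(W(*t),86,P[2]-np.pi/2)
c=cam("wrist");b=c["pixels"]
for k,v in dict(pin=np.r_[W(*q0),68],dot=np.r_[W(0,0),26],tip=np.r_[W(0,0),31.5],end=np.r_[W(-60,-130),40.5]).items():print(k,proj(c,v).round(1))
cv2.imwrite("pics/w4.png",cv2.resize(b,(800,600)))
E
```

```text
[ -37.23187427 -116.34403175] [-32.63889279 -83.98257365] 71.94275363460828
go xyz [0.0004 0.0008 0.1309] a [-0.07  0.02 -0.12] clock 17.77 grip 71.9
pin [172.5 287.2]
dot [ 62.  327.4]
tip [ 60.8 328.3]
end [224.4 252.5]
```

View pics/w4.png

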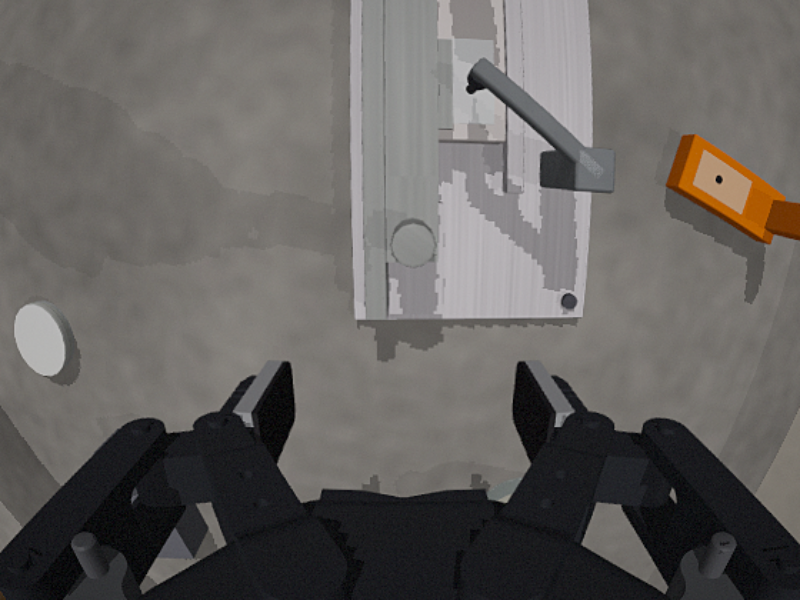

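The pin stands at (413, 242) in the shut gate, the needle is over the dot at (472, 88), and the gate's end is centred below the fingers. I'll descend and squeeze.

>>> jog_arm(plan=[{"x":0,"y":0.001,"z":0.05,"ax":0,"ay":0,"az":0,"grip":0.072},{"x":0,"y":0.001,"z":0.09,"ax":0,"ay":0,"az":0,"grip":0.072},{"x":0,"y":0.001,"z":0.115,"ax":0,"ay":0,"az":0,"grip":0.072},{"x":0,"y":0.001,"z":0.13,"ax":0,"ay":0,"az":0,"grip":0.072},{"x":0,"y":0.001,"z":0.13,"ax":0,"ay":0,"az":0,"grip":0.072},{"x":0,"y":0.001,"z":0.13,"ax":0,"ay":0,"az":0,"grip":0.0},{"x":0,"y":0.001,"z":0.13,"ax":0,"ay":0,"az":0,"grip":0.0},{"x":0,"y":0.001,"z":0.13,"ax":0,"ay":0,"az":0,"grip":0.0},{"x":0,"y":0.001,"z":0.13,"ax":0,"ay":0,"az":0,"grip":0.0},{"x":0,"y":0.001,"z":0.13,"ax":0,"ay":0,"az":0,"grip":0.0}])

```text
clock: 19.08
eef_pos: [600.0, -129.9, 89.0]
orientation: [-0.0, 0.625, 0.781, -0.0]
ft_force: [-13.2, 0.1, 16.2]
grip_width: 42.4
gripper_force: 60.7
```

```bash
python3 - <<'E'
from h import *
p,r,s=tool();print(p,inv(p),s["grip_width"],s["gripper_force"],s["ft_force"])
o=[]
for n in("wrist","side"):
    c=cam(n);b=c["pixels"];o.append(cv2.resize(b if n=="wrist" else b[180:270,230:350],(400,300),interpolation=2))
cv2.imwrite("pics/w5.png",np.hstack(o))
E
```

```text
[ 599.95424794 -129.85040728   89.04760371] [ -36.54612751 -116.16039857] 42.4059480091374 60.66764295101166 [-13.22596036   0.14052578  16.23719629]
```

View pics/w5.png

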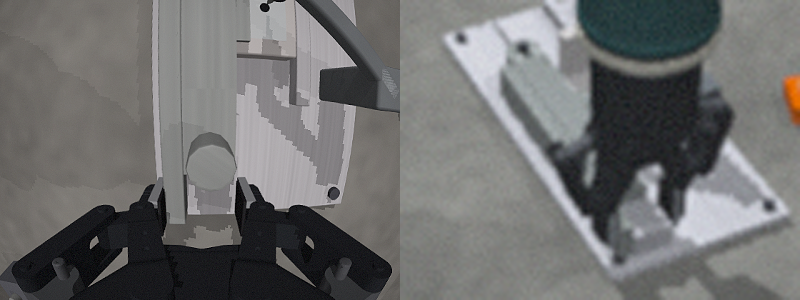

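The fingers straddle the press plate and the block. The opening of 42.4 mm (spans have read 1 to 2 mm low throughout) and 60 N fit a firm squeeze, and the knob is clear of the fingers.

```bash
python3 -c "
from h import *
print(job.hand_in())"
```

```text
the job is handed in; nothing more can be done
None
```

The job is handed in with no verdict returned: the dot is within about 1 mm of the needle tip, the gate is shut, the large-knob pin is fully home, and the fingers are still squeezing the press plate and block at about 60 N.

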